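Release the latched mode key on a laser marker's key box

TASK

One of the four grey mode keys on the laser marker's key box has been left latched down. With the fingertips, lightly tap all four keys one after another, starting with the one next to the round knob, to feel which one it is; then press that key fully down so that it lets go, and come away leaving all four keys up. Do not push a free key more than a light tap (less than half its travel), and do not pick up or shift anything else that lies on or around the box.

Things in the scene. Friction and masses are not known exactly. Their poses are not given: they have to be found in the camera images.
- keybox: the laser marker's key box, aluminium, fixed to the table: 140 deep (its x) x 260 wide (its y) x 50 high; origin at the centre of its underside, z up. On its flat deck a row of four identical square grey keys runs along its y axis, 25 mm nearer the robot than the box's centre line; at the +y end (the robot's left) of that row stands a fixed round black knob, 28 across, 14 above the deck, 53 mm from the centre of the first key. Keys are 46 mm apart centre to centre.
- key1_top (a point): the first key, next to the knob: its cap is 26 x 26 mm, grey; this point is the centre of its top face, z up. When up, the top stands 14 mm above the deck (64 mm above the table); a latched one stands 5 mm lower
- key2_top (a point): the second key from the knob: its cap is 26 x 26 mm, grey; this point is the centre of its top face, z up. When up, the top stands 14 mm above the deck (64 mm above the table); a latched one stands 5 mm lower
- key3_top (a point): the third key from the knob: its cap is 26 x 26 mm, grey; this point is the centre of its top face, z up. When up, the top stands 14 mm above the deck (64 mm above the table); a latched one stands 5 mm lower
- key4_top (a point): the fourth key, farthest from the knob: its cap is 26 x 26 mm, grey; this point is the centre of its top face, z up. When up, the top stands 14 mm above the deck (64 mm above the table); a latched one stands 5 mm lower
- key1 (a joint): how far the first key, next to the knob is down, in m: 0 up, 0.005 latched, 0.010 the bottom of its travel. All keys are sprung upwards: a free one gives from about 2 N, 0.6 N more for each mm (4.5 N at 4 mm), and springs back. The latched one does not give below about 5 N; pushed on to 8 mm down or more (about 7 N, 8 N at the bottom) its catch lets go, and when the finger is withdrawn it comes up and stays free. Exactly one key is latched at the start
- key2 (a joint): how far the second key from the knob is down, in m: 0 up, 0.005 latched, 0.010 the bottom of its travel.
- key3 (a joint): how far the third key from the knob is down, in m: 0 up, 0.005 latched, 0.010 the bottom of its travel.
- key4 (a joint): how far the fourth key, farthest from the knob is down, in m: 0 up, 0.005 latched, 0.010 the bottom of its travel.
- sleeve1: plain steel sleeve, outer diameter 46, 32 high, standing on the table off the knob end of the box (mm); a bystander, origin at the centre of its underside
- sleeve2: the same kind of sleeve, off the other end of the box (mm); a bystander, origin at the centre of its underside
- flange: steel ring, diameter 40, 10 high, lying on the box's deck behind the keys (mm); a bystander, origin at the centre of its underside
- gauge: steel gauge block 35 x 12 x 12, lying on the box's deck behind the keys (mm); a bystander, origin at the centre of its underside
- collar: large steel collar, diameter 90, 48 high, standing on the table beyond the box (mm); a bystander, origin at the centre of its underside
- vblock: dark steel V-block, 50 x 70, 35 high, on the table beyond the box (mm); a bystander, origin at the centre of its underside
- driver: screwdriver 170 long, handle 26 thick, lying on the table in front of the box (mm); a bystander, origin at its underside near the middle

How it is judged:
By the outcome, as a careful person would: the job done as asked, in the order asked, and still so for the second after the job is handed in, with the robot touching nothing.
It also fails if it takes over 48 s, if anything falls off the work surface, if the arm or the gripper's body presses on something with over 40 N, if the wrist force passes 120 N, or if a joint passes its speed limit or range.

ROBOT

A 6-joint arm with a two-finger parallel gripper is mounted at the origin on the work surface. World frame = base frame: x ahead of the robot, y to its left, z up, the work surface at z = 0. Lengths are in m, angles in degrees, forces in N, time in s.
With the tool pointing down it reaches from about 0.35 to 0.875 m from the base axis. Payload 4.2 kg.
Tool frame: the origin (TCP) lies midway between the tips of the shut fingers; the grasp point (between the pads) lies 19 mm behind it; z points along the fingers, y is the line along which they close (so a half turn about z gives the same grasp; the last joint's range is limited). The gripper opens to 87 mm and grips with 3 to 60 N. Pads are 19 mm wide; open, the fingers measure 117 mm over their backs; the gripper's body (75 mm by 190 mm) begins 51 mm behind the grasp point.
Start: joints at [-54.855, 22.042, 0.453, 0, -68.411, -14.817], TCP at [0.217, -0.586, 0.223] pointing down, gripper open.
Joint ranges: [-179.83, 179.83], [-69.29, 118.12], [-61.27, 80.66], [-181.25, 117.63], [-171.15, -9.14], [-177.46, 177.46]. Speed limits (degrees/s): [159.86, 159.86, 180, 180, 180, 180].

INTERFACE

Orientations are given as [roll, pitch, yaw] about the fixed x, y, z axes, in that order (R = Rz(yaw) Ry(pitch) Rx(roll)).
In Python, from workcell import env gives the robot as it stands. The module is installed in compiled form; this text tells all that it offers. Calls block until the motion is done:
- env.goto(position, orientation): joint-space move of the TCP to a pose.
- env.move_straight(position, rotation=None, rate=0.15, force_limit=None): straight line of the TCP; rotation=None keeps the orientation; rate is the mean speed in m/s. With force_limit (N) it stops when the force on the tool has changed by that much, and returns True; else False.
- env.set_joints(angles): joint-space move.
- env.gripper_to(opening, grasp_force=None): opening from 0.0 (shut) to 1.0 (fully open); grasp_force is the grip in N (None keeps the last); returns when the fingers have stopped.
- env.dwell(seconds).
- env.inverse_kinematics(position, orientation): joint angles nearest the present ones, or None.
- env.read_state(): the state.
- env.grab_frame(name): name is "side" or "top" or "wrist"; returns a dict with "image" (384x512x3 uint8, blue, green, red), "fx", "fy", "cx", "cy" (pixels), "D" ([k1, k2, p1, p2, k3] as OpenCV has them; the pictures are not rectified), "position" and "orientation" of the camera in the world. Camera axes: x right, y up, looking along -z (the intrinsics and any distortion apply to the point x, -y, -z); pixel columns grow to the right and rows downward; lengths in m; the calibration is good to about 2 mm. A picture is of the moment at which its call begins. There is no depth.
A pose or a line that the arm cannot do raises env.Unreachable and nothing moves.
- env.close_job(): hands the job in; it is judged then, once.
Trained networks look in a picture, given as the dict that the camera call returned (one of the last four; its "shot" number tells which), for a name from the list of things; names that differ only in an ending like _2 or _b are one class to them, and where a whole thing is asked for, a point or a joint stands for the part that bears it (a point fixed in the world has none). Each returns a list of dicts, best first, with "score" (0 to 1); they miss things now and then, are a little off and sometimes report something else, mostly with a low value. They report only what shows in the picture. A call takes as long as a camera call.
- env.search_frame(picture, thing): "xyz" ([x, y, z] in m, in world coordinates, good to about 4 mm: the middle of the surface that is visible of it).
- env.trace(picture, thing): "mask" (384x512 bool, what is visible of it).
The state is a dict: "clock": time; "joint_positions": joint angles; "qvel": joint speeds; "joint_torque": joint torques, N m; "position": TCP position; "tool_rot": TCP orientation; "force": force on the tool from outside, world axes, zero at the start; "wrist_torque": the same for the moment, N m; "opening": opening from 0.0 (shut) to 1.0 (fully open); "finger_force": force on a finger pad.
Only numpy, scipy, OpenCV 4.12 (cv2) and the standard library are available. Lean on these libraries where they do the work, as an engineer would, in place of code of your own. Each camera call takes 0.05 s, during which the arm holds its last target. There are 200 camera calls.

## Working session

There is one attempt and no reset: what is moved stays moved. The work goes in short steps, each a Python script; the robot and the scene stay as the last script left them, time stands still between calls to the robot, and variables do not carry over. Pictures are saved under pics/ and viewed, at most 10 in all, crops included, and the job is handed in when it is done.

```bash
mkdir -p pics; python3 - <<'E'
from workcell import env
import cv2,numpy as np
print(env.read_state())
ims=[]
for n in("top","side"):
    p=env.grab_frame(n); cv2.imwrite(f"pics/{n}0.png",p["image"])
    print(n,np.round(p["position"],3),p["orientation"],p["fx"])
    for t in("keybox","key1_top","key2_top","key3_top","key4_top","flange","gauge","sleeve1","driver"):
        print(t,[(np.round(d["xyz"],4).tolist(),round(d["score"],2)) for d in env.search_frame(p,t)[:5]])
E
```

```text
{'clock': 0.0, 'joint_positions': array([-5.48547820e+01,  2.20909652e+01,  3.78703727e-01, -2.79681633e-02,
       -6.84104759e+01, -1.48161456e+01]), 'qvel': array([-0.0558523 , -0.08965369, -0.02142731, -0.1150296 , -0.13010578,
        0.08091304]), 'joint_torque': array([-3.76035150e-04, -3.90666389e+01,  1.87402242e+01,  4.21982780e+00,
        1.10003792e-02, -1.86348698e-04]), 'position': array([ 0.21692948, -0.5854994 ,  0.22145275]), 'tool_rot': array([ 1.79874697e+02, -6.26675794e-03, -1.59681240e+02]), 'force': array([1.09507857, 0.56226237, 1.3093337 ]), 'wrist_torque': array([-0.02556451, -0.026155  ,  0.02171897]), 'finger_force': 0.0, 'opening': 1.0017215601825362}
top [0.487 0.031 0.886] [  7.64076155   0.5805889  -90.17191175] 378.0636998015775
keybox [([0.5557, 0.1086, 0.0526], 0.59)]
key1_top [([0.5044, -0.0964, 0.0335], 0.74), ([0.5389, 0.1563, 0.0634], 0.43)]
key2_top []
key3_top [([0.5268, 0.0665, 0.0624], 0.59), ([0.5535, 0.1053, 0.0489], 0.3)]
key4_top [([0.5197, 0.0242, 0.067], 0.65), ([0.6972, 0.0015, 0.0494], 0.63)]
flange []
gauge []
sleeve1 [([0.5484, 0.3059, 0.0311], 0.58), ([0.5033, -0.0969, 0.03], 0.47)]
driver [([0.4399, 0.0803, 0.0257], 0.91), ([0.5272, 0.068, 0.061], 0.17)]
side [0.343 0.593 0.611] [  48.19290843    0.46777646 -153.73086128] 392.00608823539034
keybox [([0.5432, 0.1515, 0.0459], 0.55)]
key1_top [([0.5352, 0.1623, 0.0637], 0.48)]
key2_top [([0.5315, 0.1169, 0.0674], 0.7), ([0.6876, 0.1579, 0.0275], 0.55)]
key3_top [([0.5321, 0.0646, 0.0585], 0.52)]
key4_top [([0.5246, 0.0271, 0.0609], 0.72), ([0.6026, 0.1186, 0.0629], 0.54)]
flange [([0.5056, -0.0837, 0.0186], 0.7), ([0.6038, 0.1192, 0.0595], 0.65), ([0.5392, 0.1614, 0.0657], 0.61)]
gauge [([0.5979, 0.0308, 0.0599], 0.61), ([0.4342, 0.0917, 0.0228], 0.27)]
sleeve1 [([0.5087, -0.0856, 0.0194], 0.94)]
driver [([0.4371, 0.0937, 0.0233], 0.95), ([0.5291, 0.1184, 0.0676], 0.65)]
```

View pics/top0.png

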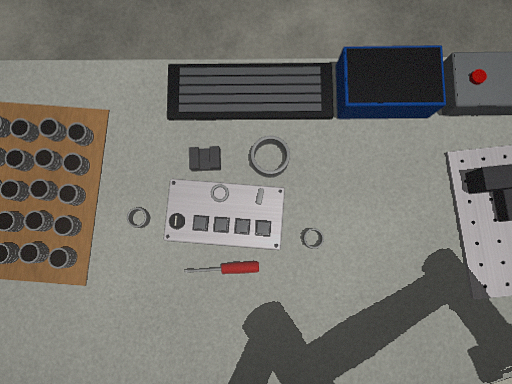

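View pics/side0.png

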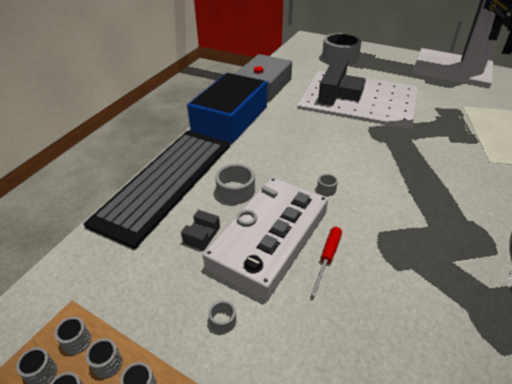

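The top view shows the knob at (177,221), keys at about (201,223), (222,225), (242,226) and (263,228), the flange at (220,193) and the gauge at (260,196). Next I'll fit the key row from the top and side pictures and hover for a wrist view.

```bash
cat > h.py <<'E'
from workcell import env
import cv2,numpy as np
from scipy.spatial.transform import Rotation as R
from scipy.optimize import least_squares
def proj(p,X):
    Rw=R.from_euler('xyz',p["orientation"],degrees=True).as_matrix()
    c=(np.atleast_2d(X)-p["position"])@Rw*[1,-1,-1]
    K=np.array([[p["fx"],0,p["cx"]],[0,p["fy"],p["cy"]],[0,0,1.]])
    return cv2.projectPoints(c,np.zeros(3),np.zeros(3),K,np.array(p["D"],float))[0][:,0]
def model(q):  # q=x,y,yaw(deg) of box: knob top, key1..4 tops
    a=np.radians(q[2]);M=np.array([[np.cos(a),-np.sin(a)],[np.sin(a),np.cos(a)]])
    # keys' offset along y is q[3]
    loc=np.array([[-.025,q[3]+53e-3]]+[[-.025,q[3]-.046*i] for i in range(4)])
    return np.c_[loc@M.T+q[:2],np.full(5,.064)]
def corners(q):
    a=np.radians(q[2]);M=np.array([[np.cos(a),-np.sin(a)],[np.sin(a),np.cos(a)]])
    return np.c_[np.array([[.07,.13],[.07,-.13],[-.07,-.13],[-.07,.13]])@M.T+q[:2],np.full(4,.05)]
def draw(p,q,name,s=1):
    im=cv2.resize(p["image"],None,fx=s,fy=s)
    for u in proj(p,model(q)): cv2.drawMarker(im,tuple(int(v) for v in u*s),(0,0,255),0,8)
    cv2.polylines(im,[np.int32(proj(p,corners(q))*s)],True,(0,255,0))
    cv2.imwrite(name,im); return im
E
python3 - <<'E'
from h import *
pt=env.grab_frame("top");ps=env.grab_frame("side")
obs=np.array([[177,221],[201,223.5],[221.5,225],[242,226.5],[263,228.]])
so=np.array([[254,263],[270,243.],[281,228],[292,213],[301,199]])
f=lambda q:(proj(pt,model(q))-obs).ravel()
q=least_squares(f,[.55,.09,-6,.08],x_scale=[.1,.1,10,.1]).x
print(q,np.abs(f(q)).max());print(model(q).round(4));np.save("q",q)
print("side resid",(proj(ps,model(q))-so).round(1).tolist())
a=draw(pt,q,"pics/a.png",3)[480:780,450:900];b=draw(ps,q,"pics/b.png",3)[510:900,600:1020]
h=max(a.shape[0],b.shape[0]);o=np.zeros((h,870,3),np.uint8);o[:a.shape[0],:450]=a;o[:b.shape[0],450:]=b
cv2.imwrite("pics/c.png",cv2.resize(o,(800,int(h*800/870))))
m=model(q)
env.gripper_to(0.0)
c=(m[2]+m[3])/2
for yaw in (q[2],q[2]+90,q[2]-90,q[2]+180):
    j=env.inverse_kinematics([c[0],c[1],.2],[180,0,yaw]);print(yaw,None if j is None else np.round(j,1))
F=[]
for _ in range(20): F.append(env.read_state()["force"]);env.dwell(.01)
print("F",np.mean(F,0),np.std(F,0),env.read_state()["clock"])
E
```

```text
[ 0.48272715 -0.79115539 -4.7846027   0.94756255] 0.7353126023787127
[[0.5413 0.208  0.064 ]
 [0.5369 0.1552 0.064 ]
 [0.533  0.1094 0.064 ]
 [0.5292 0.0635 0.064 ]
 [0.5253 0.0177 0.064 ]]
side resid [[0.3, -4.4], [-0.8, -4.1], [0.1, -4.8], [0.0, -4.3], [1.2, -3.7]]
-4.784602703828988 [ 26.5  14.6 -13.8   0.  -61.6  58.7]
85.215397296171 [ 26.5  14.6 -13.8   0.  -61.6 148.7]
-94.784602703829 [ 26.5  14.6 -13.8   0.  -61.6 -31.3]
175.215397296171 [  26.5   14.6  -13.8   -0.   -61.6 -121.3]
F [ 0.09091824 -0.13525018 -0.00819097] [0.49098209 0.30592106 0.49402399] 2.7917
```

View pics/c.png

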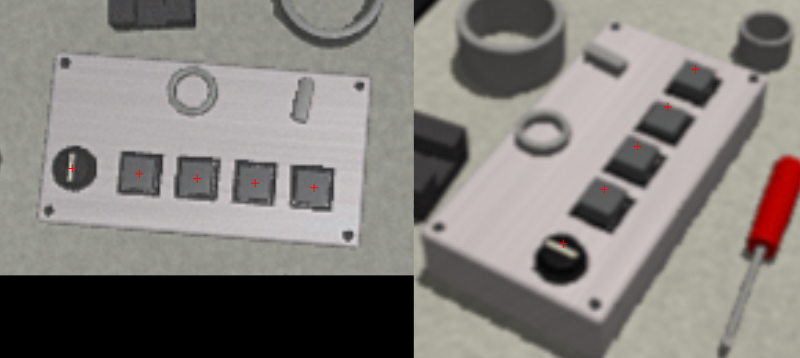

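The markers (fitted from the top view) sit on the key centres in the top picture. In the side picture they are about 4 px towards the back edge, so I'll let a closer wrist view decide.

```bash
python3 - <<'E'
from h import *
q=np.load("q.npy");m=model(q);c=(m[2]+m[3])/2
env.goto([c[0],c[1],.2],[180,0,q[2]-90])
s=env.read_state();print(s["position"],s["tool_rot"],s["clock"])
p=env.grab_frame("wrist");print(p["position"],p["orientation"])
import pickle;pickle.dump(p,open("w.pkl","wb"))
im=p["image"].copy()
print(proj(p,m).round(1).tolist())
for u in proj(p,m): cv2.drawMarker(im,tuple(int(v) for v in u),(0,0,255),0,8)
cv2.imwrite("pics/w0.png",im)
for t in("key1_top","key2_top","key3_top","key4_top"):
    print(t,[(np.round(d["xyz"],4).tolist(),round(d["score"],2)) for d in env.search_frame(p,t)[:5]])
E
```

```text
[0.53122292 0.08579881 0.19999929] [ 1.79999263e+02 -4.91713451e-03 -9.48471307e+01] 5.4167
[0.52400582 0.01592732 0.36168408] [-1.49727445e+01 -8.18284555e-02  1.75216284e+02]
[[252.5, 275.7], [252.5, 237.7], [252.4, 201.7], [252.3, 162.8], [252.3, 120.9]]
key1_top [([0.534, 0.1143, 0.0589], 0.7)]
key2_top [([0.534, 0.115, 0.0591], 0.63)]
key3_top [([0.5307, 0.0623, 0.0568], 0.77)]
key4_top [([0.5314, 0.0192, 0.0664], 0.71)]
```

View pics/w0.png

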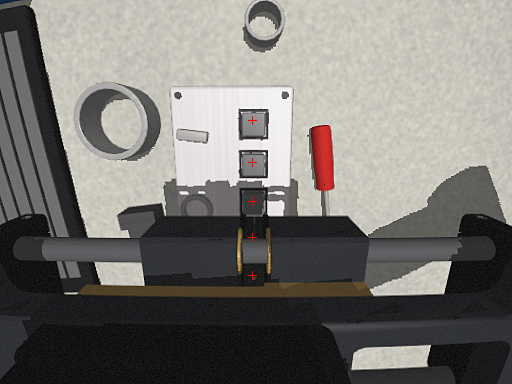

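The wrist view shows key4 at (254,123), key3 at (253,163) and key2 at (253,202), each within about 2 px (1–2 mm) of its marker. That is good enough to tap.

```bash
cat >> h.py <<'E'
def zf(n=10):
    F=[]
    for _ in range(n): env.dwell(.01);F.append(env.read_state()["force"][2])
    return np.mean(F)
def tap(P):
    x,y=P[:2]
    env.move_straight([x,y,.078],rate=.12)
    f0=zf()
    for floor,lim in((.061,2.8),(.061,2.8),(.0565,3.2),(.0565,3.2)):
        z=env.read_state()["position"][2]
        if z<floor+.0005: continue
        hit=env.move_straight([x,y,floor],rate=.012,force_limit=lim)
        s=env.read_state();f=zf(6)-f0
        print("  floor",floor,hit,"z",round(s["position"][2]*1e3,2),"F",round(f,2),"xy",s["position"][:2].round(4),"t",round(s["clock"],2))
        if f>1.5: break
    env.move_straight([x,y,.078],rate=.08)
    return s["position"][2],f
E
python3 - <<'E'
from h import *
m=model(np.load("q.npy"));m[:,1]+=.0015
m=m[1:]
env.move_straight([m[0][0],m[0][1],.12],rate=.2)
r=tap(m[0]);print(1,r)
E
```

```text
floor 0.061 True z 62.39 F 3.04 xy [0.5368 0.1567] t 8.12
1 (np.float64(0.06239244734026415), np.float64(3.035776107255552))
```

Key 1 gave at z = 62.4 mm with 3 N, about 1.7 mm down, so it is free. Next are the other three.

```bash
python3 - <<'E'
from h import *
m=model(np.load("q.npy"));m[:,1]+=.0015
for i in (2,3,4):
    print(i);print(tap(m[i]))
print(env.read_state()["clock"])
E
```

```text
2
  floor 0.061 True z 62.45 F 2.65 xy [0.5329 0.1108] t 10.32
(np.float64(0.06245078218420867), np.float64(2.649570558533861))
3
  floor 0.061 False z 61.08 F 0.05 xy [0.5292 0.065 ] t 12.91
  floor 0.0565 True z 59.2 F 4.22 xy [0.5294 0.0651] t 13.24
(np.float64(0.05920333087703156), np.float64(4.215677642371152))
4
  floor 0.061 True z 62.43 F 3.33 xy [0.5253 0.0191] t 15.48
(np.float64(0.062429682203474036), np.float64(3.332704564786349))
15.8833
```

Key 3 is the latched one: nothing at 61 mm, then firm contact at 59.2 mm. I'll press it fully and stop at 62 mm on the way up to feel whether it follows the finger.

```bash
python3 - <<'E'
from h import *
m=model(np.load("q.npy"));m[:,1]+=.0015
x,y=m[3][:2]
env.move_straight([x,y,.078],rate=.12)
f0=zf()
env.move_straight([x,y,.062],rate=.05)
print(env.move_straight([x,y,.0541],rate=.015,force_limit=20))
print("bottom",zf()-f0,env.read_state()["position"])
env.move_straight([x,y,.062],rate=.03)
print("at 62",zf()-f0,env.read_state()["position"])
env.move_straight([x,y,.09],rate=.08)
env.move_straight([x-.08,y-.16,.25],rate=.2)
env.dwell(.3)
print(zf(),env.read_state()["clock"])
pt=env.grab_frame("top");ps=env.grab_frame("side");pw=env.grab_frame("wrist")
a=cv2.resize(pt["image"][160:280,130:330],None,fx=2,fy=2);b=cv2.resize(ps["image"][160:320,180:380],None,fx=2,fy=2)
o=np.zeros((320,800,3),np.uint8);o[:240,:400]=a;o[:,400:]=b;cv2.imwrite("pics/end.png",o)
E
```

```text
False
bottom 7.337906308716582 [0.52962789 0.06516968 0.05529055]
at 62 3.047360633347552 [0.52960644 0.06515854 0.06207094]
-0.17293293586772066 20.4583
```

View pics/end.png

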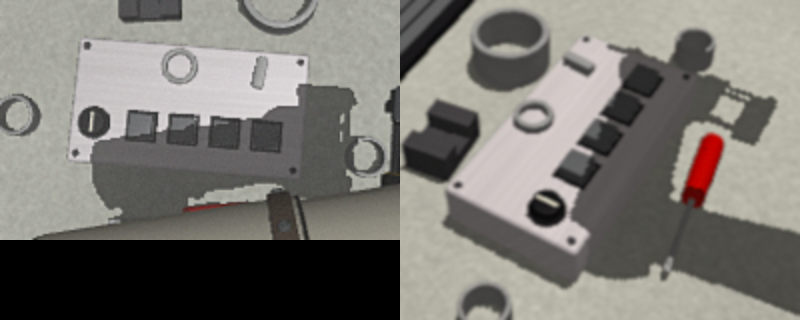

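The end view shows all four keys standing, with the flange, gauge and other bystanders undisturbed. Key 3 pushed back with 3 N at 62 mm on the way up, so its catch has let go.

```bash
python3 -c "
from workcell import env
print(env.close_job())"
```

```text
the job is handed in; nothing more can be done
None
```

I tapped all four keys in order starting from the knob and found key 3 latched, then pressed it 8.7 mm down until it let go; it followed the finger back up, all four keys are up, nothing else looks shifted in the end pictures, and the job was handed in at about 21 s.

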